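Shut the plate reader's tray and hold the reference blade in its port

ROBOT

A 6-joint arm with a two-finger parallel gripper is mounted at the origin on the work surface. World frame = base frame: x ahead of the robot, y to its left, z up, the work surface at z = 0. Lengths are in m, angles in rad, forces in N, time in s.
With the tool pointing down it reaches from about 0.3 to 0.85 m from the base axis. Payload 4.2 kg.
Tool frame: the origin (TCP) lies midway between the tips of the shut fingers; the grasp point (between the pads) lies behind it (grip_depth is the z of the grasp point in the tool frame, in m); z points along the fingers, y is the direction in which the jaws open and shut (so a half turn about z gives the same grasp; the last joint's range is limited). The gripper opens to 91 mm and grips with 3 to 60 N. Pads are 32 mm wide; open, the fingers measure 118 mm over their backs; the gripper's body (76 mm by 178 mm) begins 60 mm behind the grasp point.
Start: joints at [-1.236, 0.32, 1.565, -0, 1.257, -0.02], TCP at [0.2, -0.539, 0.214] pointing down, gripper open.
Joint ranges: [-3.11, 3.11], [-0.84, 2.01], [0.21, 2.61], [-1.34, 4.49], [0.05, 2.63], [-2.56, 2.56]. Speed limits (rad/s): [2.57, 2.57, 3.14, 3.14, 3.14, 3.14].

INTERFACE

Orientations are given as a rotation vector (axis times angle).
In Python, from cell import get_obs, snapshot, camera_model, sign_off, grip_depth gives the robot as it stands.
- The arm moves only by the shell command python3 -m jog 'ROWS'. ROWS is JSON, one flat list of numbers, 7 for each row, row after row: the shift along the world's x, y, z scaled (see below), then the turn, a rotation vector about the world's x, y, z scaled (see below), then the opening, from -1 (shut) to 1 (fully open), so that 0 is half open. In form: [tx, ty, tz, wx, wy, wz, hand, tx, ty, tz, wx, wy, wz, hand, ...]. A call has 1 to 12 rows; each row shifts and turns the commanded pose from where the row before left it; what a row does not reach is not made up. The controller multiplies each number of a shift by 3 cm and each number of a turn by 0.12 rad. A row lasts 1/12 s, in which the tool goes at most 41.7 mm and 7.16 degrees, less where a joint would pass 70% of its speed; a pose out of reach is approached as far as the arm can. A call with a number of a shift or a turn outside -1 to 1 is refused whole. A call with a gripper value outside its range is refused whole. The fingers move at their own pace and stop on an object; the grip force is fixed at half the most. Time passes only in rows, so rows that do not move let the fingers close. It gives the time, the measured TCP pose, the force and the opening at its end, in the units of the state.
- get_obs(): the state, without advancing time (a new reading comes with each control period).
- snapshot(name): name is "scene" or "side" or "wrist"; returns (picture, depth): 384x512x3 uint8, red, green, blue; 384x512 float32, m along the optical axis (not along the pixel's ray), 0 where there is no reading.
- camera_model(name): a dict with "fx", "fy", "cx", "cy" (pixels), "xyz" and "attitude" of the camera in the world. Camera axes: x right, y up, looking along -z (the intrinsics and any distortion apply to the point x, -y, -z); pixel columns grow to the right and rows downward; lengths in m; the calibration is good to about 2 mm. A picture is of the moment at which its call begins: read the wrist's pose just before it. camera_model takes no time and is no camera call; for the wrist camera it gives the pose at the moment of the call.
- sign_off(): hands the job in, once; it reports no verdict.
The state is a dict: "t": time; "qpos": joint angles; "joint_vel": joint speeds; "joint_torque": joint torques, N m; "position": TCP position; "orientation": TCP orientation; "contact_force": force on the tool from outside, world axes, zero at the start; "ft_torque": the same for the moment, N m; "opening": finger opening in m.
Only numpy, scipy, OpenCV 4.12 (cv2) and the standard library are available. Lean on these libraries where they do the work, as an engineer would, in place of code of your own. Each camera call takes 0.05 s, during which the arm holds its last target. There are 200 camera calls.

TASK

Push the plate reader's loaded sample tray fully home. Then take the reference blade with the flat upright grip (not the one with the round knob) out of its stand, pass it straight down through the narrow slot in the top of the reader and finish while still holding it there: upright, its lower end about 40 mm below the top of the slot, its collar clear of the reader, hanging freely in the grip and not jammed against the slot. Leave the other things on the bench where they are.

Things in the scene. Friction and masses are not known exactly. Their poses are not given: they have to be found in the camera images.
- reader: white bench-top plate reader with a blue base line and a blue panel on top, 240 (x) by 320 (y) by 130 mm high, fixed to the bench; its origin is the centre of its underside, its front looks along its own -x (towards the robot), z up. The sample tray leaves its front on the -y side; the port is in its top on the +y side
- tray (a joint): opening of the sample tray in m: 0 is fully home, it slides straight out along the reader's own -x to at most 0.10; about 2 N of friction, it stays where it is left
- tray_front (a point): centre of the outer face of the tray's grey front panel, which is 170 mm wide (y), 55 mm high and 14 mm thick; axes as the reader's, it moves with the tray. It is 87.5 mm above the bench; the panel's top edge is 15 mm below the reader's top. With the tray home this face is 14 mm in front of the reader's front wall. A microplate lies in the tray behind the panel
- port (a point): centre of the slot's mouth in the top surface of a grey port frame (70 by 80 mm, 6 mm higher than the reader's top, 136 mm above the bench); the slot proper is 10 mm across (x) by 38 mm long (y), goes through a 12 mm thick frame, with a 3 mm chamfer round the mouth, and is open below for 100 mm; axes as the reader's
- ref_grip (a point): centre of the reference blade's flat upright black grip, 12 mm thick (x), 30 mm wide (y), 50 mm high (z). Under the grip is a black collar 20 (x) by 48 (y) by 6 mm high, under that the aluminium blade. This point is 25 mm above the collar's top and 96 mm above the blade's lower end. About 90 g; the same when turned half round about z
- ref_tip (a point): centre of the lower end of the reference blade, 96 mm below its grip's centre; same axes. The blade is 8 mm thick (x), 36 mm wide (y) and 65 mm long below the collar, its last 5 mm reduced to 5 by 32 mm
- reference: the whole reference blade; origin at its lower end, same axes. At first it hangs by its collar in one of two like fixed white stands (75 mm high, 44 by 64 mm, with a 70 by 90 mm foot), the blade in a loose slot: lift it 70 mm straight up to free it
- spare: the other blade, to be left alone: as the reference blade but with a round knob of 30 mm diameter on a thin neck in place of the flat grip; in the other stand; origin at the blade's lower end, top of the knob 113 mm above it
- jar: small jar, 36 mm diameter, 45 mm high, in front of the reader; origin at the centre of its underside
- marker: white marker with a black cap, 14 by 130 mm, 14 mm high, lying on the right; origin under its barrel
- mouse: black computer mouse, 105 by 60 mm, 32 mm high, on the left; origin under its centre
- bottle: bottle, 66 mm diameter, 160 mm high, to the reader's right; origin at the centre of its underside
- tipbox: clear tip box with a blue lid, 84 by 120 mm, 62 mm high, to the reader's left; origin under its centre
Mind the look-alikes: they are no part of the job. Leave any green or turquoise look-alike of the reference alone.

How it is judged:
By the outcome, as a careful person would: the job done as asked, in the order asked, and still so for the second after the job is handed in, while the arm keeps its last pose, push and grip.
It also fails if it takes over 54 s, if anything falls off the work surface, if the arm or the gripper's body presses on something with over 40 N, if the wrist force passes 120 N, or if a joint passes its speed limit or range.

## Working session

There is one attempt and no reset: what is moved stays moved. The work goes in short steps, Python scripts to look and compute and a shell command to move; the robot and the scene stay as the last step left them, time stands still between calls to the robot, and variables do not carry over. Pictures are saved under pics/ and viewed, about 8 in all and at most 12, crops included, and the job is handed in when it is done.

```bash
mkdir -p pics; ls; cat > h.py <<'E'
import numpy as np, cv2
from scipy.spatial.transform import Rotation as R
from cell import *
def cam(name):
    c=camera_model(name); a=np.array(c['attitude'],float)
    M=a if a.shape==(3,3) else R.from_rotvec(a).as_matrix() if a.size==3 else R.from_quat(a).as_matrix()
    return c,M,np.array(c['xyz'])
def cloud(d,C):
    c,M,p=C
    v,u=np.mgrid[:d.shape[0],:d.shape[1]]
    P=np.stack([(u-c['cx'])/c['fx']*d,-(v-c['cy'])/c['fy']*d,-d],-1)
    W=P@M.T+p; W[d==0]=np.nan
    return W
def plane(uv,z,C):
    c,M,p=C; uv=np.atleast_2d(uv).astype(float)
    r=np.stack([(uv[:,0]-c['cx'])/c['fx'],-(uv[:,1]-c['cy'])/c['fy'],-np.ones(len(uv))],-1)@M.T
    return p+r*((z-p[2])/r[:,2])[:,None]
def save(n,im): cv2.imwrite('pics/'+n,cv2.cvtColor(im,cv2.COLOR_RGB2BGR))
E
python3 - <<'E'
from h import *
print(get_obs(), grip_depth)
for n in('scene','side'):
    print(camera_model(n)); im,d=snapshot(n); np.savez(n+'0.npz',im=im,d=d); save(n+'0.png',im)
E
```

```text
pics
{'t': 0.0, 'qpos': array([-1.23597526e+00,  3.20314153e-01,  1.56569329e+00,  2.27280050e-05,
        1.25738263e+00, -1.99912409e-02]), 'joint_vel': array([ 4.66109619e-05, -1.44449554e-03, -1.02231407e-03, -1.61545169e-03,
       -9.99148511e-04, -2.06532841e-03]), 'joint_torque': array([-3.99946275e-04, -4.12458587e+01, -2.31972224e+01,  7.26727070e-02,
        4.56352439e-02, -1.39489180e-04]), 'position': array([ 0.19960831, -0.53869912,  0.21310196]), 'orientation': array([-3.09053585e+00, -5.54094213e-01,  4.08844680e-04]), 'contact_force': array([1.03406936, 1.13572471, 0.34094488]), 'ft_torque': array([-0.05529363, -0.04156061,  0.01758416]), 'opening': 0.0912778024296255} -0.0188
{'fx': 440.2331718415931, 'fy': 440.2331718415931, 'cx': 251.39688483458323, 'cy': 191.4468110756499, 'xyz': array([ 1.16007011, -0.78170127,  0.75875649]), 'attitude': array([0.957823  , 0.34680911, 0.62269277])}
{'fx': 412.3178656390981, 'fy': 412.3178656390981, 'cx': 248.5873772895146, 'cy': 196.46287620605128, 'xyz': array([0.185742  , 0.86824609, 0.95592939]), 'attitude': array([ 0.21868003, -1.12378996, -2.54463947])}
```

View pics/scene0.png

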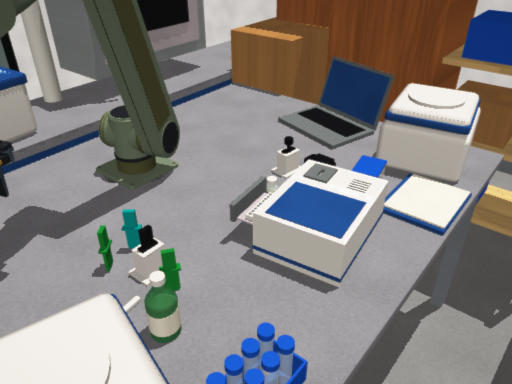

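View pics/side0.png

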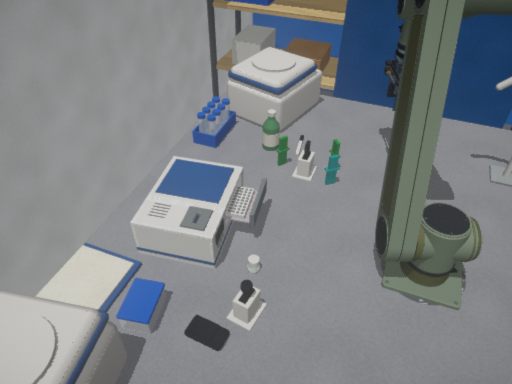

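Scene: reader at (320,215), tray open with its grey panel at (250,197), port at (320,173). Two stands: (148,258) holds a black flat-gripped blade and (288,160) a black round-knobbed one. Green/turquoise look-alikes are at (105,248), (132,228) and (170,270). The blade in the stand at (148,240), side (306,152), fits the description. I'll confirm it in a crop and measure.

```bash
cat > m1.py <<'E'
from h import *
S={n:(np.load(n+'0.npz')['im'],np.load(n+'0.npz')['d'],cam(n)) for n in('scene','side')}
for n,(im,d,C) in S.items():
    W=cloud(d,C); z=W[...,2]; hsv=cv2.cvtColor(im,cv2.COLOR_RGB2HSV)
    def rep(t,m,big=True):
        m=m.astype(np.uint8)
        k,l,st,_=cv2.connectedComponentsWithStats(m)
        for i in sorted(range(1,k),key=lambda i:-st[i,4])[:2]:
            if st[i,4]<12: continue
            q=W[l==i]; r=cv2.minAreaRect((q[:,:2]*1000).astype(np.float32))
            print(n,t,st[i].tolist(),'med',np.nanmedian(q,0).round(4),'rect',np.round(r[0],1),np.round(r[1],1),round(r[2],2),'zmax',q[:,2].max().round(4))
    x,y=W[...,0],W[...,1]
    box={'scene':{'rd':(240,150,160,130),'ref':(125,215,45,75),'sp':(265,125,45,60),'port':(295,155,50,35),'tray':(220,165,60,70)},
         'side':{'rd':(130,150,130,110),'ref':(290,135,35,50),'sp':(225,270,50,60),'port':(175,200,45,35),'tray':(235,170,45,65)}}[n]
    def inb(b):
        m=np.zeros(z.shape,bool);a=box[b];m[a[1]:a[1]+a[3],a[0]:a[0]+a[2]]=1;return m
    rep('readertop',inb('rd')&(abs(z-.130)<.006))
    rep('bluepanel',inb('rd')&(abs(z-.130)<.006)&(hsv[...,1]>120))
    rep('portframe',inb('port')&(abs(z-.134)<.008)&(hsv[...,2]<160)&(hsv[...,1]<90))
    for s in('ref','sp'):
        rep(s+' grip',inb(s)&(z>.084)&(hsv[...,2]<70))
        rep(s+' standtop',inb(s)&(abs(z-.075)<.006)&(hsv[...,2]>120))
    rep('traypanel',inb('tray')&(z>.05)&(z<.122)&(hsv[...,2]<150)&(hsv[...,1]<90))
    rep('traytopedge',inb('tray')&(abs(z-.115)<.004)&(hsv[...,2]<150))
a=S['scene'][0];b=S['side'][0]
f=lambda im,x,y,w,h:cv2.resize(im[y:y+h,x:x+w],(390,290),interpolation=cv2.INTER_CUBIC)
save('crop1.png',np.vstack([np.hstack([f(a,90,205,100,75),f(b,265,125,100,75)]),np.hstack([f(a,220,130,120,90),f(b,160,175,120,90)])]))
E
python3 m1.py
```

```text
scene readertop [253, 160, 136, 87, 6391] med [0.7155 0.0413 0.1317] rect [697.9  76.9] [241.7 327.8] 7.43 zmax 0.136
scene bluepanel [266, 182, 99, 56, 3036] med [0.7175 0.011  0.1327] rect [710.3  16.9] [199.1 170.7] 8.04 zmax 0.1359
scene portframe [303, 164, 35, 19, 388] med [0.6309 0.1634 0.1363] rect [630.8 167.1] [71.8 83.4] 6.75 zmax 0.1394
scene ref grip [138, 225, 16, 23, 247] med [ 0.4482 -0.3093  0.1117] rect [ 444.2 -305.8] [16.2 32. ] 0.62 zmax 0.1334
scene ref standtop [132, 238, 33, 21, 217] med [ 0.4576 -0.3162  0.0747] rect [ 445.1 -305.6] [67.4 46.2] 89.02 zmax 0.0805
scene ref standtop [135, 224, 7, 5, 17] med [ 0.3572 -0.266   0.0711] rect [ 356.6 -265.4] [ 8.7 20.2] 21.09 zmax 0.0732
scene sp grip [285, 137, 8, 13, 77] med [0.4222 0.3085 0.1145] rect [422.7 309.7] [23.6 27.6] 50.79 zmax 0.1265
scene sp standtop [277, 147, 23, 11, 99] med [0.4313 0.3016 0.075 ] rect [419.3 312.2] [66.  47.9] 84.12 zmax 0.0799
scene traypanel [230, 176, 36, 46, 684] med [ 0.5171 -0.0207  0.0986] rect [513.3  -6.4] [ 19.8 171.3] 7.31 zmax 0.1187
scene traypanel [240, 220, 13, 5, 13
[... 670 characters left out ...]
 ref standtop [298, 150, 17, 14, 98] med [ 0.4344 -0.2911  0.0737] rect [ 440.8 -305. ] [44.6 68.4] 0.94 zmax 0.0802
side sp grip [241, 281, 12, 15, 123] med [0.413  0.3208 0.1201] rect [414.  317.5] [26.9 24.6] 31.04 zmax 0.1263
side sp standtop [233, 287, 28, 23, 218] med [0.4063 0.3278 0.0739] rect [416.  316.5] [65.2 47. ] 84.14 zmax 0.0807
side traypanel [235, 178, 32, 50, 387] med [0.5024 0.0211 0.1068] rect [506.8  -3.3] [166.2  62.1] 80.08 zmax 0.1195
side traypanel [235, 171, 8, 33, 142] med [ 0.5943 -0.0501  0.0818] rect [586.8 -37. ] [ 22.6 122.5] 22.28 zmax 0.1211
side traytopedge [250, 178, 17, 37, 168] med [0.5059 0.0032 0.1142] rect [507.3  -4.1] [ 14.3 169.3] 7.67 zmax 0.1179
```

View pics/crop1.png

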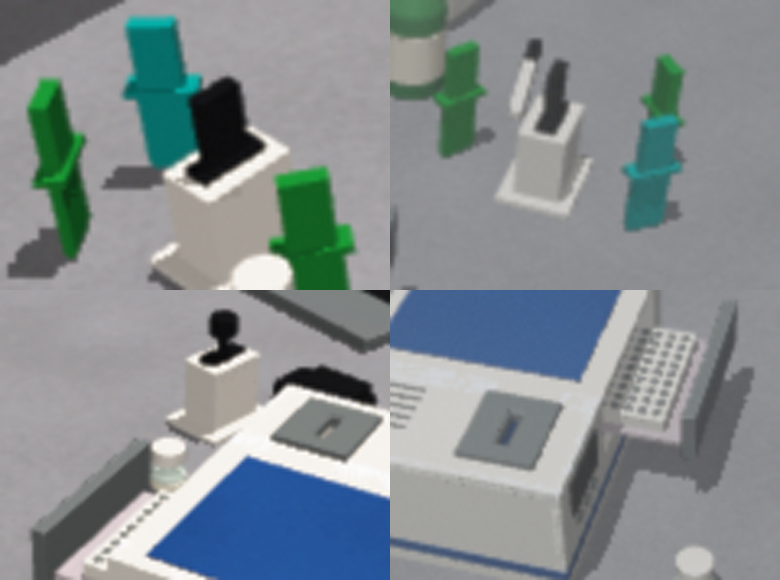

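The crop confirms a black flat upright grip at scene (148,240), side (306,152). The coloured ones are decoys, and the spare's round knob is at scene (288,141). Next I'll measure the obstacles while starting the transit at z≈0.21, above the stands.

```bash
cat > m2.py <<'E'
from h import *
im,d=[np.load('side0.npz')[k] for k in('im','d')]; W=cloud(d,cam('side'))
def r(t,b):
    x,y,w,h=b; q=W[y:y+h,x:x+w].reshape(-1,3); q=q[q[:,2]>.012]
    print(t,'min',np.nanpercentile(q,3,axis=0).round(3),'max',np.nanpercentile(q,97,axis=0).round(3))
for t,b in dict(jar=(247,256,13,14),green1=(277,136,11,30),green2=(331,139,9,20),teal=(326,152,13,33),bottle=(262,110,18,40)).items(): r(t,b)
E
python3 m2.py
python3 -m jog '[0.47,0.97,0,0,0,-0.1,-1,0.47,0.97,0,0,0,-0.1,-1,0.47,0.97,0,0,0,-0.1,-1,0.47,0.97,0,0,0,-0.1,-1,0.47,0.97,0,0,0,-0.1,-1,0.47,0.97,0,0,0,-0.1,-1,0.47,0.97,0,0,0,-0.1,-1,0.47,0.97,0,0,0,-0.1,-1,0.47,0.97,0,0,0,-0.1,-1,0.47,0.97,0,0,0,-0.1,-1,0.47,0.97,0,0,0,-0.1,-1,0.47,0.97,0,0,0,-0.1,-1]'
```

```text
jar min [0.435 0.167 0.014] max [0.465 0.193 0.047]
green1 min [ 0.52  -0.406  0.016] max [ 0.58  -0.301  0.121]
green2 min [ 0.328 -0.377  0.066] max [ 0.364 -0.268  0.122]
teal min [ 0.324 -0.361  0.015] max [ 0.358 -0.261  0.121]
bottle min [ 0.579 -0.521  0.017] max [ 0.683 -0.376  0.158]
t: 1.1
position: [0.3691, -0.1884, 0.2138]
orientation: [-3.124, -0.329, 0.0]
contact_force: [0.4, -0.2, -1.0]
opening: 0.0138
```

```bash

python3 -m jog '[0.46,0.98,0,0,0,-0.11,-1,0.46,0.98,0,0,0,-0.11,-1,0.46,0.98,0,0,0,-0.11,-1,0.46,0.98,0,0,0,-0.11,-1,0.46,0.98,0,0,0,-0.11,-1,0.46,0.98,0,0,0,-0.11,-1,0,0,-0.9,0,0,0,-1,0,0,-0.9,0,0,0,-1,0,0,-0.9,0,0,0,-1,0,0,-0.9,0,0,0,-1,0,0,-0.9,0,0,0,-1,0,0,0,0,0,0,-1]'
python3 - <<'E'
from h import *
im,d=snapshot('side'); save('side1.png',cv2.resize(im[120:300,130:330],(800,720))[:600])
E
```

```text
t: 2.1
position: [0.4476, -0.0133, 0.0747]
orientation: [-3.134, -0.207, 0.017]
contact_force: [-1.1, -0.9, -0.5]
opening: 0.0002
```

View pics/side1.png

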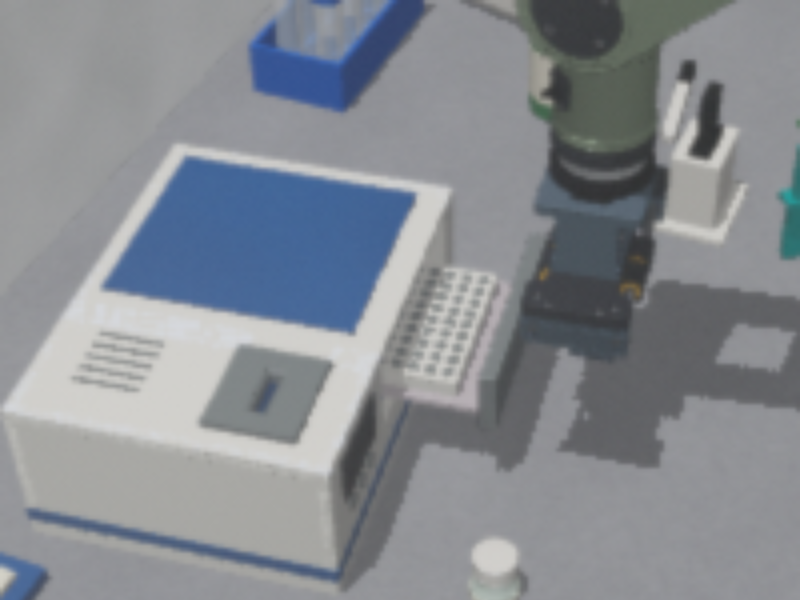

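Fingers are in front of the grey panel at (515,330), clear of jar and body. Now pushing along the reader's x.

```bash

python3 -m jog '[0.4,0.053,0,0,0,0,-1,0.4,0.053,0,0,0,0,-1,0.4,0.053,0,0,0,0,-1,0.3,0.04,0,0,0,0,-1,0.3,0.04,0,0,0,0,-1,0.3,0.04,0,0,0,0,-1,0.3,0.04,0,0,0,0,-1,0.3,0.04,0,0,0,0,-1,0,0,0,0,0,0,-1]'
python3 -m jog '[0.3,0.04,0,0,0,0,-1,0.2,0.026,0,0,0,0,-1,0.2,0.026,0,0,0,0,-1,0.1,0.013,0,0,0,0,-1]'

```

```text
t: 2.9
position: [0.5354, -0.0026, 0.0792]
orientation: [3.135, 0.207, 0.005]
contact_force: [0.9, -0.1, 0.6]
opening: 0.0006
t: 3.23
position: [0.5539, 0.0001, 0.0787]
orientation: [3.135, 0.207, -0.013]
contact_force: [-15.6, -2.6, 13.3]
opening: 0.0004
```

```bash

python3 -m jog '[0,0,0,0,0,0,-1]'; python3 -m jog '[0.1,0.013,0,0,0,0,-1,0,0,0,0,0,0,-1,0,0,0,0,0,0,-1]'
python3 - <<'E'
from h import *
im,d=snapshot('side'); save('side2.png',cv2.resize(im[150:260,190:300],(600,600),interpolation=cv2.INTER_CUBIC))
W=cloud(d,cam('side')); 
q=W[170:240,225:262].reshape(-1,3); q=q[abs(q[:,2]-.115)<.004]
M=np.array([[.9914,.1305],[-.1305,.9914]]); l=(q[:,:2]-[.697,.076])@M.T
print(np.percentile(l,[2,10,50,90,98],axis=0).round(4))
E
```

```text
t: 3.32
position: [0.5539, 0.0001, 0.0787]
orientation: [3.135, 0.207, -0.012]
contact_force: [-9.6, -1.2, 6.8]
opening: 0.0004
t: 3.57
position: [0.5538, 0.0001, 0.0788]
orientation: [3.134, 0.207, -0.021]
contact_force: [-15.2, -2.9, 11.6]
opening: 0.0005
[[-0.1644 -0.0539]
 [-0.1348 -0.0158]
 [-0.1296  0.006 ]
 [-0.1238  0.028 ]
 [-0.1224  0.0308]]
```

View pics/side2.png

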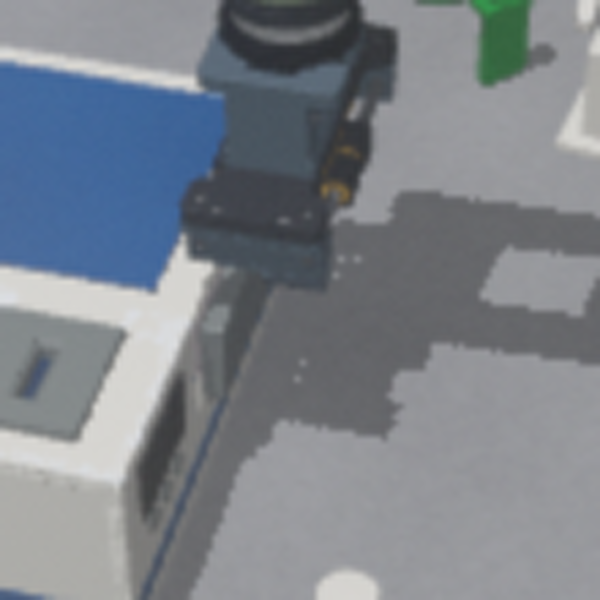

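The panel (215,350) is now flush with the reader, its top edge at x' −0.136…−0.122 (home is −0.134…−0.120). The push stalls at constant position with 15 N, so it is home. Retreat, rise, and go above the reference.

```bash

python3 -m jog '[-0.5,-0.066,0,0,0,0,-1,-0.5,-0.066,0,0,0,0,-1,-0.5,-0.066,0,0,0,0,-1,0,0,0.95,0,0,0,-1,0,0,0.95,0,0,0,-1,0,0,0.95,0,0,0.8,-1,0,0,0.95,0,0,0.8,-1,0,0,0.95,0,0,0.8,0,-0.2,-0.9,0,0,0,0.8,0,-0.2,-0.9,0,0,0,0.8,0,-0.2,-0.9,0,0,0,0.8,0,-0.2,-0.9,0,0,0,0.8,0]'
python3 -m jog '[-0.2,-0.9,0,0,0,0.8,0,-0.2,-0.9,0,0,0,0.8,0,-0.2,-0.9,0,0,0,0.8,0,-0.2,-0.9,0,0,0,0.8,0,-0.2,-0.9,0,0,0,0.8,0,-0.2,-0.9,0,0,0,0.8,0,-0.2,-0.9,0,0,0,0.8,0,0,0,0,0,0,0.8,0,0,0,0,0,0,0,0]'
python3 - <<'E'
from h import *
o=get_obs(); print(o['orientation'],o['position'],o['contact_force'].round(1),o['opening'])
Cw=cam('wrist'); print(Cw[0]); im,d=snapshot('wrist'); np.savez('w1.npz',im=im,d=d); save('w1.png',im)
s,d2=snapshot('side'); 
W=cloud(d2,cam('side')); q=W[165:245,215:265].reshape(-1,3); q=q[abs(q[:,2]-.115)<.003]
M=np.array([[.9914,.1305],[-.1305,.9914]]); l=(q[:,:2]-[.697,.076])@M.T; l=l[(l[:,1]<.03)&(l[:,0]>-.22)]
print(len(l),np.percentile(l,[5,50,95],axis=0).round(4))
E
```

```text
t: 4.62
position: [0.4916, -0.1143, 0.222]
orientation: [2.886, 1.236, 0.004]
contact_force: [0.4, 0.2, -0.5]
opening: 0.0307
t: 5.37
position: [0.4492, -0.304, 0.2214]
orientation: [2.221, 2.22, 0.001]
contact_force: [-0.1, 0.9, 0.8]
opening: 0.0459
[2.22070587e+00 2.22007120e+00 8.06214343e-04] [ 0.44916037 -0.30403908  0.22139604] [-0.1  0.9  0.8] 0.04585303755905852
{'fx': 290.14470026939694, 'fy': 290.14470026939694, 'cx': 261.91045439992615, 'cy': 194.49047072522916, 'xyz': array([ 0.44760799, -0.23234428,  0.39200384]), 'attitude': array([-2.59186164e-01, -1.76656124e-03,  6.57185785e-05])}
151 [[-0.1355 -0.1298]
 [-0.1295 -0.0521]
 [-0.1226  0.0223]]
```

View pics/w1.png

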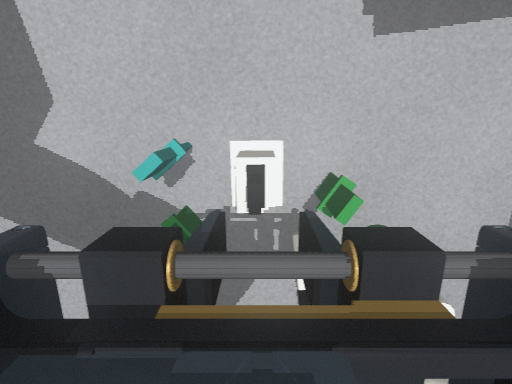

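Tray check: panel at −0.1355…−0.1226, home. In the wrist view the black grip's top is at (256,188), its lower part hidden by the gripper. Measure its x and yaw from this view.

```bash
python3 - <<'E'
from h import *
C=cam('wrist'); z=np.load('w1.npz'); im,d=z['im'],z['d']; W=cloud(d,C); 
g=im.max(-1)<60
for r in range(160,212,5):
    c=np.where(g[r,235:275])[0]+235
    st=np.where(im[r,225:290].min(-1)>150)[0]+225
    print(r,c.min() if len(c) else 0,c.max() if len(c) else 0,np.nanmedian(W[r,c],0).round(4),'x@',plane([[c.min()-.5,r],[c.max()+.5,r]],.131,C)[:,0].round(4), 'stand',st.min() if len(st) else 0,st.max() if len(st) else 0)
m=(abs(W[...,2]-.131)<.004)&g; q=W[m]; print(m.sum(),np.nanmin(q,0),np.nanmax(q,0),cv2.minAreaRect((q[:,:2]*1000).astype(np.float32)))
E
```

```text
return np.nanmean(a, axis, out=out, keepdims=keepdims)
Traceback (most recent call last):
ValueError: zero-size array to reduction operation minimum which has no identity
```

```bash
python3 - <<'E'
from h import *
C=cam('wrist'); z=np.load('w1.npz'); im,d=z['im'],z['d']; W=cloud(d,C); 
g=im.max(-1)<70
for r in range(160,216,5):
    c=np.where(g[r,242:272])[0]+242
    if len(c): print(r,c.min(),c.max(),W[r,(c.min()+c.max())//2].round(4),'x@',plane([[c.min()-.5,r],[c.max()+.5,r]],.131,C).round(4)[:,:2].tolist())
m=(abs(W[...,2]-.131)<.004)&g; m[:,:240]=0;m[:,275:]=0;m[218:]=0;q=W[m]; print(len(q),q.min(0),q.max(0))
m=(abs(W[...,2]-.075)<.005);m[218:]=0;m[:,:220]=0;m[:,300:]=0;q=W[m];print(len(q),np.percentile(q,[1,99],axis=0).round(4))
E
```

```text
205 255 260 [ 0.4435 -0.3102  0.1303] x@ [[0.4412, -0.31], [0.4468, -0.31]]
210 249 259 [ 0.4406 -0.3152  0.1302] x@ [[0.4355, -0.315], [0.4458, -0.315]]
51 [ 0.43505835 -0.3181187   0.12879299] [ 0.44632308 -0.31010929  0.13249837]
1371 [[ 0.4187 -0.3355  0.0734]
 [ 0.4619 -0.2722  0.0798]]
```

```bash

python3 -m jog '[-0.27,0,0,0,0,0,0,0,0,-0.9,0,0,0,0,0,0,-0.9,0,0,0,0,0,0,-0.9,0,0,0,0,0,0,-0.8,0,0,0,0,0,0,-0.4,0,0,0,0,0,0,-0.4,0,0,0,0,0,0,-0.16,0,0,0,0,0,0,0,0,0,0,0]'
```

```text
t: 6.22
position: [0.44, -0.3012, 0.0869]
orientation: [-2.219, -2.221, 0.0]
contact_force: [0.0, 0.0, 0.7]
opening: 0.0455
```

```bash

python3 -m jog '[0.02,-0.08,0,0,0,0,0,0,0,0,0,0,0,-1,0,0,0,0,0,0,-1,0,0,0,0,0,0,-1,0,0,0,0,0,0,-1,0,0,0,0,0,0,-1]'
python3 - <<'E'
from h import *
im,d=snapshot('side'); save('side3.png',cv2.resize(im[110:200,260:360],(800,600)))
E
```

```text
t: 6.72
position: [0.4413, -0.3047, 0.088]
orientation: [2.22, 2.222, 0.0]
contact_force: [0.5, -0.8, -0.7]
opening: 0.0149
```

View pics/side3.png

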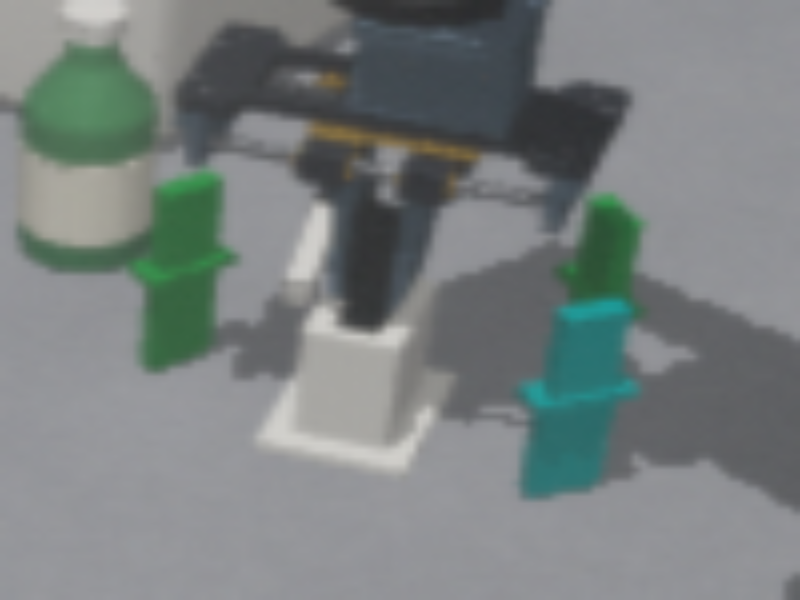

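The pads straddle the black grip at (370,260), with the stand, decoys and bottle untouched. Let them close, then lift straight up.

```bash

python3 -m jog '[0,0,0,0,0,0,-1,0,0,0,0,0,0,-1,0,0,0,0,0,0,-1,0,0,0.2,0,0,0,-1,0,0,0.4,0,0,0,-1,0,0,0.6,0,0,0,-1,0,0,0.8,0,0,0,-1,0,0,0.9,0,0,0,-1,0,0,0.9,0,0,0,-1,0,0,0.9,0,0,0,-1,0,0,0.8,0,0,0,-1,0,0,0,0,0,0,-1]'
python3 - <<'E'
from h import *
o=get_obs(); print(o['position'],o['contact_force'].round(2),o['ft_torque'].round(3))
im,d=snapshot('side'); np.savez('s4.npz',im=im,d=d)
im2,d2=snapshot('wrist'); np.savez('w4.npz',im=im2,d=d2,p=o['position'])
save('lift.png',np.hstack([cv2.resize(im[80:200,260:360],(390,468)),cv2.resize(im2[150:],(410,468))]))
E
```

```text
t: 7.77
position: [0.4432, -0.306, 0.258]
orientation: [2.214, 2.215, 0.002]
contact_force: [1.0, -1.3, -0.6]
opening: 0.0122
[ 0.44315636 -0.30602273  0.25800087] [ 1.03 -1.34 -0.57] [-0.091 -0.169 -0.011]
```

View pics/lift.png

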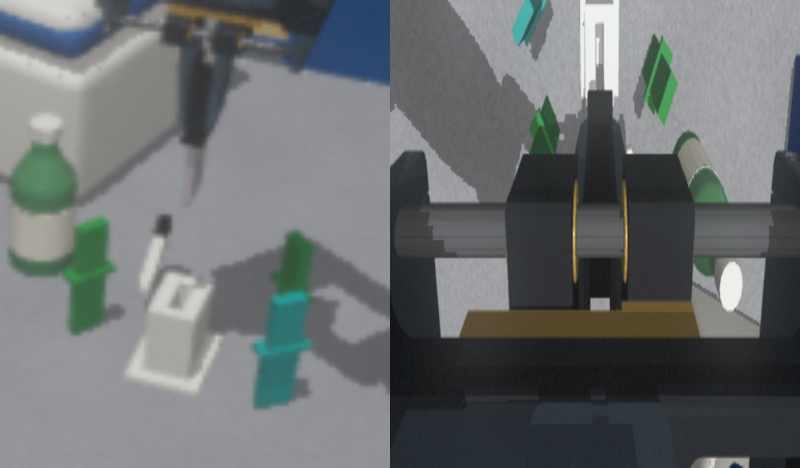

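```bash
cat > tilt.py <<'E'
from h import *
def tilt(p,yaw=0.):
    c,s=np.cos(yaw),np.sin(yaw); out={}
    for n in('scene','side'):
        im,d=snapshot(n); np.savez('t_'+n,im=im,d=d); W=cloud(d,cam(n)); q=W[np.isfinite(W[...,2])]
        l=(q[:,:2]-p[:2])@np.array([[c,-s],[s,c]]); z=q[:,2]-p[2]
        k=(abs(l[:,0])<.03)&(abs(l[:,1])<.045)
        for lo in np.arange(-.09,0.0,.01):
            a=k&(z>lo)&(z<=lo+.01)
            if a.sum()>3: print(n,'dz',round(lo,3),a.sum(),'x',l[a,0].min().round(4),l[a,0].max().round(4),'y',l[a,1].min().round(4),l[a,1].max().round(4))
        a=k&(z<-.03); print(n,'lowest',z[a].min().round(4) if a.any() else None)
if __name__=='__main__':
    import sys
    tilt(get_obs()['position'],np.radians(float(sys.argv[1])))
E
python3 tilt.py 0
```

```text
scene dz -0.08 35 x -0.0021 0.0067 y -0.0185 0.016
scene dz -0.07 55 x -0.0017 0.0079 y -0.0187 0.0185
scene dz -0.06 60 x -0.0026 0.0089 y -0.0189 0.0182
scene dz -0.05 57 x -0.002 0.0069 y -0.0195 0.0173
scene dz -0.04 60 x -0.0026 0.0074 y -0.0196 0.018
scene dz -0.03 62 x -0.0021 0.0091 y -0.0196 0.0159
scene dz -0.02 36 x -0.0074 0.0132 y -0.0247 0.0223
scene dz -0.01 95 x -0.0096 0.0135 y -0.0267 0.0234
scene lowest -0.2551
side dz -0.08 5 x -0.0062 0.0003 y 0.0042 0.0177
side dz -0.07 12 x -0.0067 0.0006 y -0.0177 0.02
side dz -0.06 14 x -0.0065 0.0022 y -0.0142 0.0192
side dz -0.05 11 x -0.0069 0.0004 y -0.013 0.0201
side dz -0.04 10 x -0.0067 0.0007 y -0.0116 0.0216
side dz -0.03 10 x -0.0057 0.0024 y 0.0066 0.0196
side dz -0.02 10 x -0.0115 0.0085 y -0.0035 0.0235
side dz -0.01 23 x -0.0115 0.0071 y 0.0092 0.0262
side lowest -0.2571
```

Blade held upright and centred in the grip (both views: edges constant with height within ~1 mm, tip ≈78 mm below TCP). Carry to above the port.

```bash

python3 -m jog '[0.34,0.88,0.1,0,0,0.06,-1,0.34,0.88,0.1,0,0,0.06,-1,0.34,0.88,0.1,0,0,0.06,-1,0.34,0.88,0.1,0,0,0.06,-1,0.34,0.88,0.1,0,0,0.06,-1,0.34,0.88,0,0,0,0.06,-1,0.34,0.88,0,0,0,0.06,-1,0.34,0.88,0,0,0,0.06,-1,0.34,0.88,0,0,0,0.06,-1,0.34,0.88,0,0,0,0.06,-1,0.34,0.88,0,0,0,0.06,-1,0.34,0.88,0,0,0,0.06,-1]'
python3 -m jog '[0.34,0.88,0,0,0,0.06,-1,0.34,0.88,0,0,0,0.06,-1,0.34,0.88,0,0,0,0.06,-1,0.34,0.88,0,0,0,0.06,-1,0.34,0.88,0,0,0,0.06,-1,0.34,0.88,0,0,0,0.06,-1,0,0,0,0,0,0,-1,0,0,0,0,0,0,-1,0,0,0,0,0,0,-1]'
python3 - <<'E'
from h import *
o=get_obs(); print(o['position'],o['orientation'],np.degrees(2*np.arctan2(o['orientation'][1],o['orientation'][0])))
ims=[]
for n,b in(('side',(150,130,100,120)),('scene',(280,90,100,120))):
    im,d=snapshot(n); np.savez('p_'+n,im=im,d=d); x,y,w,h=b; ims.append(cv2.resize(im[y:y+h,x:x+w],(400,480),interpolation=cv2.INTER_CUBIC))
save('port1.png',np.hstack(ims))
E
```

```text
t: 8.97
position: [0.5631, 0.0136, 0.2655]
orientation: [-2.12, -2.315, 0.004]
contact_force: [0.8, 0.2, -1.0]
opening: 0.0119
t: 9.72
position: [0.6241, 0.17, 0.2659]
orientation: [-2.071, -2.36, 0.005]
contact_force: [-0.7, 0.3, -1.1]
opening: 0.012
[0.6240979  0.17000368 0.26588653] [-2.07083285 -2.36041995  0.0052943 ] -262.52195279332034
```

View pics/port1.png

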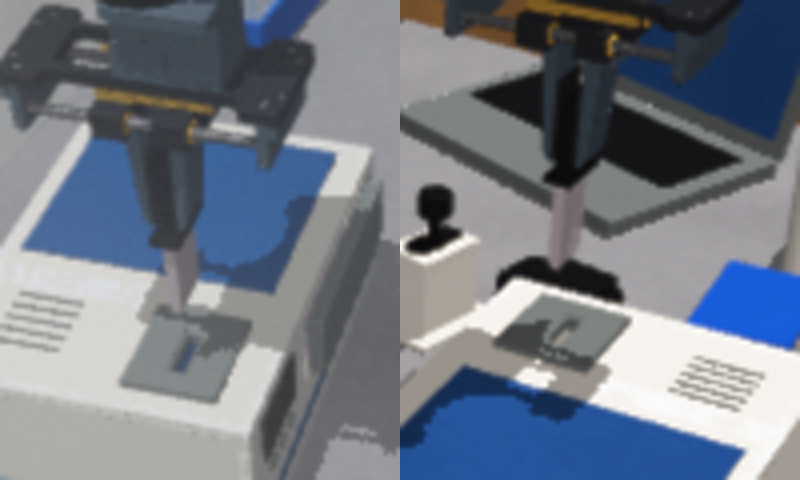

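```bash

python3 -m jog '[0.16,-0.07,0,0,0,0,-1,0,0,0,0,0,0,-1]'|sed -n 2,4p
python3 -m jog '[0,0,0,0,0,0,-1]'|sed -n 2,4p
python3 - <<'E'
from h import *
a=np.radians(7.5);M=np.array([[np.cos(a),-np.sin(a)],[np.sin(a),np.cos(a)]])
for i in range(3):
    snapshot('wrist'); o=get_obs(); print(o['position'].round(4),o['contact_force'].round(1))
for n,b in(('scene',(295,155,50,35)),('side',(172,200,48,38))):
    z=np.load(n+'0.npz'); C=cam(n); W=cloud(z['d'],C); m=np.zeros(z['d'].shape,bool); m[b[1]:b[1]+b[3],b[0]:b[0]+b[2]]=1
    hsv=cv2.cvtColor(z['im'],cv2.COLOR_RGB2HSV)
    f=(m&(hsv[...,2]<165)&(hsv[...,1]<90)).astype(np.uint8); cs,_=cv2.findContours(f,cv2.RETR_EXTERNAL,cv2.CHAIN_APPROX_NONE); c=max(cs,key=cv2.contourArea)[:,0]
    q=plane(c,.136,C)[:,:2]@M; l=cv2.minAreaRect((q*1000).astype(np.float32)); print(n,'frame',l, M@np.array(l[0]))
    deep=m&(W[...,2]<.126)&(W[...,2]>0); v,u=np.where(deep)
    q=plane(np.c_[u,v],.136,C)[:,:2]@M-[.6288*np.cos(a)+.1679*np.sin(a),-.6288*np.sin(a)+.1679*np.cos(a)]
    q=q[(abs(q[:,0])<.015)&(abs(q[:,1])<.027)]; print(n,'deep',len(q),q.min(0).round(4),q.max(0).round(4))
E
python3 tilt.py 7.5
```

```text
position: [0.6303, 0.1671, 0.2678]
orientation: [2.073, 2.359, 0.001]
contact_force: [0.6, -0.4, -1.3]
position: [0.6298, 0.1676, 0.2678]
orientation: [2.073, 2.36, 0.0]
contact_force: [0.3, 0.4, -1.5]
[0.6297 0.1678 0.2678] [ 0.1  0.5 -1.3]
[0.6297 0.168  0.2678] [-0.3  0.2 -0.1]
[0.6296 0.1681 0.2678] [ 0.4  0.6 -0.7]
scene frame ((648.25732421875, 80.83491516113281), (71.16523742675781, 87.24974822998047), 0.335324227809906) [632.16031927 164.75792137]
scene deep 8 [ 0.0032 -0.019 ] [0.0079 0.002 ]
side frame ((642.331298828125, 87.65036010742188), (84.49862670898438, 73.1353530883789), 89.80426788330078) [625.39539777 170.74155771]
side deep 22 [-0.0066 -0.0088] [0.0002 0.0205]
scene dz -0.08 8 x -0.0007 0.0044 y -0.017 0.0146
scene dz -0.07 26 x -0.0006 0.007 y -0.0203 0.0152
scene dz -0.06 25 x -0.0022 0.006 y -0.0219 0.0164
scene dz -0.05 26 x -0.0035 0.006 y -0.0208 0.0171
scene dz -0.04 28 x -0.0035 0.0059 y -0.0211 0.0157
scene dz -0.03 25 x -0.0034 0.0065 y -0.0216 0.0163
scene dz -0.02 17 x -0.003 0.0116 y -0.0247 0.0237
scene dz -0.01 50 x -0.0093 0.012 y -0.0306 0.0236
scene lowest -0.1438
side dz -0.08 14 x -0.0051 -0.0002 y -0.0166 0.0162
side dz -0.07 21 x -0.0071 0.0011 y -0.019 0.0186
side dz -0.06 25 x -0.0066 0.0024 y -0.0197 0.0186
side dz -0.05 21 x -0.0065 0.0009 y -0.0181 0.0174
side dz -0.04 26 x -0.006 0.0017 y -0.0167 0.0186
side dz -0.03 16 x -0.0065 0.0022 y -0.016 0.0172
side dz -0.02 15 x -0.0117 0.0097 y -0.0106 0.0256
side dz -0.01 49 x -0.0124 0.0109 y -0.0205 0.0254
side lowest -0.1443
```

Frame (0.6288, 0.1677) by two independent methods, blade within ~1 mm of TCP. Small trim, then descend slowly with force checks.

```bash

python3 -m jog '[-0.03,0.03,-0.3,0,0,0,-1,0,0,-0.5,0,0,0,-1,0,0,-0.5,0,0,0,-1,0,0,-0.3,0,0,0,-1,0,0,0,0,0,0,-1,0,0,0,0,0,0,-1]'
python3 -m jog '[0,0,-0.1,0,0,0,-1,0,0,-0.1,0,0,0,-1,0,0,0,0,0,0,-1]'
python3 -m jog '[0,0,-0.1,0,0,0,-1,0,0,-0.1,0,0,0,-1,0,0,0,0,0,0,-1]'
```

```text
t: 10.82
position: [0.6285, 0.1694, 0.2191]
orientation: [-2.071, -2.361, 0.001]
contact_force: [0.4, -0.1, -0.6]
opening: 0.0119
t: 11.07
position: [0.6288, 0.1694, 0.2137]
orientation: [2.072, 2.361, 0.0]
contact_force: [-0.1, 0.5, -0.8]
opening: 0.0118
t: 11.32
position: [0.6284, 0.1693, 0.207]
orientation: [-2.072, -2.361, 0.001]
contact_force: [-0.2, -0.3, -0.6]
opening: 0.0117
```

```bash

for i in 1 2 3; do python3 -m jog '[0,0,-0.08,0,0,0,-1,0,0,-0.08,0,0,0,-1,0,0,0,0,0,0,-1]'; done | grep -E 'pos|force'
```

```text
position: [0.6285, 0.1693, 0.2022]
contact_force: [0.1, 0.7, -1.0]
position: [0.6285, 0.1693, 0.1974]
contact_force: [0.3, -0.9, -1.0]
position: [0.6285, 0.1693, 0.1926]
contact_force: [-0.2, 0.2, -2.2]
```

```bash
python3 - <<'E'
from h import *
ims=[]
for n,b in(('side',(160,160,80,90)),('scene',(285,110,80,90))):
    im,d=snapshot(n); x,y,w,h=b; ims.append(cv2.resize(im[y:y+h,x:x+w],(400,450),interpolation=cv2.INTER_CUBIC))
save('port2.png',np.hstack(ims))
E
```

```text
(no output)
```

View pics/port2.png

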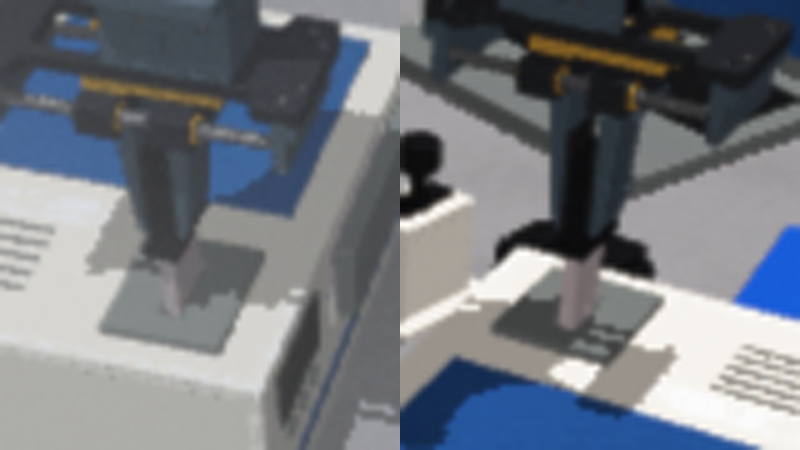

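The blade enters the slot cleanly in both views (side (178,300), scene (570,320)), with no force. Lower to final depth.

```bash

python3 -m jog '[0,0,-0.08,0,0,0,-1,0,0,-0.08,0,0,0,-1,0,0,-0.08,0,0,0,-1,0,0,-0.08,0,0,0,-1,0,0,-0.08,0,0,0,-1,0,0,-0.08,0,0,0,-1,0,0,-0.08,0,0,0,-1,0,0,-0.08,0,0,0,-1,0,0,0,0,0,0,-1,0,0,0,0,0,0,-1]' | grep -E 'pos|force|open'
cat > f.py <<'E'
from h import *
F=[];T=[];P=[]
for i in range(12):
    snapshot('wrist'); o=get_obs(); F.append(o['contact_force']);T.append(o['ft_torque']);P.append(o['position'])
print(np.mean(F,0).round(2),'+-',(np.std(F,0)/12**.5).round(2),np.mean(T,0).round(3),np.mean(P,0).round(4),o['t'])
E
python3 f.py
```

```text
position: [0.6287, 0.1694, 0.1739]
contact_force: [0.3, -0.3, -1.2]
opening: 0.0119
[ 0.03 -0.18 -1.17] +- [0.12 0.17 0.13] [-0.016 -0.111  0.001] [0.6288 0.1694 0.1742] 13.6
```

Lateral forces are zero, and Fz matches the ~0.9 N weight. A short probe of ±1.2 mm will show the clearance, so I can centre the blade.

```bash

python3 -m jog '[0,0.04,0,0,0,0,-1,0,0,0,0,0,0,-1]'>/dev/null; echo +y; python3 f.py
python3 -m jog '[0,-0.08,0,0,0,0,-1,0,0,0,0,0,0,-1]'>/dev/null; echo -y; python3 f.py
python3 -m jog '[0.04,0.04,0,0,0,0,-1,0,0,0,0,0,0,-1]'>/dev/null; echo +x; python3 f.py
python3 -m jog '[-0.08,0,0,0,0,0,-1,0,0,0,0,0,0,-1]'>/dev/null; echo -x; python3 f.py
python3 -m jog '[0.04,0,0,0,0,0,-1,0,0,0,0,0,0,-1]'>/dev/null; echo mid; python3 f.py
```

```text
+y
[ 0.13 -1.05 -0.81] +- [0.17 0.14 0.13] [-0.215 -0.102 -0.007] [0.6288 0.1705 0.1741] 14.3667
-y
[-0.02  0.62 -1.39] +- [0.09 0.21 0.13] [ 0.155 -0.11   0.015] [0.6288 0.1684 0.1741] 15.1333
+x
[-0.27 -0.29 -0.92] +- [0.11 0.11 0.15] [-0.049 -0.053  0.008] [0.63   0.1693 0.1741] 15.9
-x
[ 1.5   0.08 -1.46] +- [0.15 0.16 0.14] [ 0.016 -0.475  0.013] [0.6279 0.1694 0.1742] 16.6667
mid
[ 0.02  0.   -0.87] +- [0.11 0.15 0.18] [-0.019 -0.112  0.013] [0.6285 0.1693 0.174 ] 17.4333
```

```bash

python3 -m jog '[0.017,-0.002,0,0,0,0,-1,0,0,0,0,0,0,-1,0,0,0,0,0,0,-1]'; python3 f.py; python3 tilt.py 7.5 | grep -E 'dz -0.0[1-4]'
python3 - <<'E'
from h import *
a=np.load('t_scene.npz');b=np.load('t_side.npz')
save('fin.png',np.hstack([cv2.resize(b['im'][130:280,160:330],(400,353)),cv2.resize(a['im'][110:260,220:390],(400,353))]))
W=cloud(b['d'],cam('side')); q=W[165:245,215:265].reshape(-1,3); q=q[abs(q[:,2]-.115)<.003]
M=np.array([[.9914,.1305],[-.1305,.9914]]); l=(q[:,:2]-[.697,.076])@M.T; l=l[(l[:,1]<.03)&(l[:,0]>-.22)]
print('tray',len(l),np.percentile(l,[5,50,95],axis=0)[:,0].round(4))
# collar underside height
E
```

```text
t: 17.68
position: [0.6293, 0.1693, 0.1741]
orientation: [2.072, 2.361, 0.0]
contact_force: [-0.4, 0.3, -1.3]
opening: 0.0118
[-0.18 -0.5  -1.05] +- [0.15 0.17 0.15] [-0.007 -0.112 -0.003] [0.6293 0.1693 0.1741] 18.2833
scene dz -0.04 263 x -0.0299 0.0299 y -0.0441 0.0417
scene dz -0.03 19 x -0.0028 0.0063 y -0.0209 0.0125
scene dz -0.02 15 x -0.0018 0.0116 y -0.0262 0.0224
scene dz -0.01 48 x -0.0096 0.0125 y -0.0274 0.0222
side dz -0.04 241 x -0.03 0.0298 y -0.0416 0.0415
side dz -0.03 9 x -0.0073 0.0036 y 0.0042 0.017
side dz -0.02 18 x -0.0112 0.0079 y -0.0229 0.0239
side dz -0.01 37 x -0.0125 0.0097 y -0.0104 0.0247
tray 149 [-0.1355 -0.1293 -0.1229]
```

View pics/fin.png

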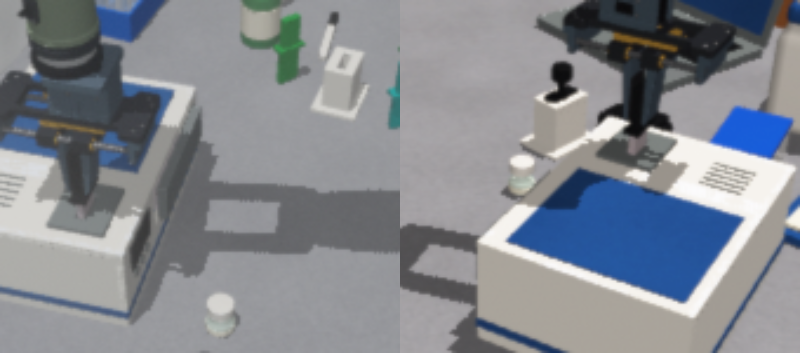

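The blade hangs in the slot with its collar clear. The tray panel is flush with the front, and the jar, spare and decoys are where they were. Handing in.

```bash
python3 -c "from cell import *; print(sign_off())"
```

```text
the job is handed in; nothing more can be done
None
```

I pushed the tray home, lifted the flat-gripped black blade out of its stand and lowered it through the reader's slot. It was still held there when I handed the job in at about 18.4 s of the 54 s allowed.

- **Tray:** the push stalled against the stop at about 15 N. The panel's top edge then lay 1.5–2.5 mm further out than my estimate of home, within the error of that estimate, and it had not moved at the last look.
- **Depth:** the lower end is about 39–40 mm below the slot's top, worked out from the arm's position and the grasp height. The collar's underside is about 25 mm above the port frame.
- **Hanging freely:** the last averaged force was (-0.2, -0.5, -1.05) N, with a noise of about 0.15 N. The vertical part is roughly the blade's weight. The -0.5 N sideways reading in y is a little above the noise, but the moment about x was near zero. Small ±1.2 mm probes met light contact on both sides in y and on the -x side, so I moved the blade about 0.5 mm towards +x to centre it.
- **Upright:** before insertion the blade's edges were straight to within about 1 mm over 40 mm of height. In its final pose most of the blade is hidden in the slot, so I could not measure that again.
- **Other things:** the last picture shows the jar and spare where they were, along with the decoys, bottle and marker in view. I did not re-measure their positions. The two scene cameras disagreed by about 4 mm in x, so I used their mean.

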